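# Put the microscope parts away in their storage blocks

## Robot

A 7-joint arm with a two-finger parallel gripper is mounted at the origin on the work surface. World frame = base frame: x ahead of the robot, y to its left, z up, the work surface at z = 0. Lengths are in m, angles in rad, forces in N, time in s.
With the tool pointing down it reaches from about 0.4 to 0.85 m from the base axis. Payload 10.4 kg.
Tool frame: the origin (TCP) lies midway between the tips of the shut fingers; the grasp point (between the pads) lies 19 mm behind it; z points along the fingers, x is the direction in which the jaws open and shut, and the axes are right-handed (so a half turn about z gives the same grasp; the last joint's range is limited). The gripper opens to 87 mm and grips with 3 to 60 N. Pads are 19 mm wide; open, the fingers measure 117 mm over their backs; the gripper's body (75 mm by 190 mm) begins 51 mm behind the grasp point.
Start: joints at [-1.223, 0.332, -0.065, 1.46, 0.022, 1.35, -0.088], TCP at [0.226, 0.583, 0.223] pointing down, gripper open.
Joint ranges: [-2.6, 2.6], [-0.5, 2.12], [-1.47, 1.34], [0.16, 2.42], [-1.27, 4.41], [0.06, 2.06], [-2.6, 2.6]. Speed limits (rad/s): [2.22, 2.22, 2.79, 2.79, 3.14, 3.14, 3.14].

## Interface

Orientations are given as a rotation vector (axis times angle).
In Python, from rig import observe, camera, camera_params, hand_in, search_frame gives the robot as it stands.
- The arm moves only by the tool send_rows, never from a script. Its argument "plan" is a list of rows, each an object with "gripper": the finger opening in mm, from 0 to 87; "delta_pos": the shift along the tool's x, y, z in units of 30 mm (1.0 is 30 mm), a list of three; "spin": the turn about the tool's z in units of 8 degrees (1.0 is 8 degrees). In form: [{"gripper": gripper, "delta_pos": [dx, dy, dz], "spin": spin}, ...]. A call has exactly 8 rows; each row is the pose to reach, as a shift and turn from the pose commanded when the call began, along the tool's axes at that moment; what a row does not reach only later rows make up. A row lasts 1/10 s, in which the tool goes at most 50 mm and 8.59 degrees, less where a joint would pass 70% of its speed; a pose out of reach is approached as far as the arm can. A call with a gripper value outside its range is refused whole. The fingers move at their own pace and stop on an object; the grip force is fixed at half the most. Time passes only in rows, so rows that repeat a pose let the fingers close, or fill a call up. It gives the time, the measured TCP pose, the force and the opening at its end, in the units of the state.
- observe(): the state, without advancing time (a new reading comes with each control period).
- camera(name): name is "scene" or "top" or "wrist"; returns the picture (384x512x3 uint8, red, green, blue); there is no depth.
- camera_params(name): a dict with "fx", "fy", "cx", "cy" (pixels), "R" (3x3) and "t" (3): a world point X has camera coordinates R X + t. Camera axes: x right, y down, z forward; pixel columns grow to the right and rows downward; lengths in m; the calibration is good to about 2 mm. The wrist camera is an equidistant fisheye: a pixel r from the principal point sees the ray r / f radians off the axis. A picture is of the moment at which its call begins: read the wrist's pose just before it. camera_params takes no time and is no camera call; for the wrist camera it gives the pose at the moment of the call.
- hand_in(): hands the job in, once; it reports no verdict.
Trained networks look in the newest picture that a camera, given by its name, has taken for a name from the list of things; names that differ only in an ending like _2 or _b are one class to them, and where a whole thing is asked for, a point or a joint stands for the part that bears it (a point fixed in the world has none). Each returns a list of dicts, best first, with "conf" (0 to 1); they miss things now and then, are a little off and sometimes report something else, mostly with a low value. They report only what shows in the picture. A call takes as long as a camera call. They do not tell look-alikes from the thing itself.
- search_frame(camera, query): "rect" ([centre column, centre row, width, height] in pixels, round what is visible of it).
The state is a dict: "clock": time; "joint_pos": joint angles; "joint_velocities": joint speeds; "effort": joint torques, N m; "eef_pos": TCP position; "ee_rot": TCP orientation; "wrist_force": force on the tool from outside, world axes, zero at the start; "moment": the same for the moment, N m; "opening": finger opening in m.
Only numpy, scipy, OpenCV 4.12 (cv2) and the standard library are available. Lean on these libraries where they do the work, as an engineer would, in place of code of your own. Each camera call takes 0.05 s, during which the arm holds its last target. There are 200 camera calls.

## Task

Put the four loose microscope parts away, each upright and sitting flat on the floor of the blue block's recess that matches its outline: the eyepiece in the small round one, the condenser in the large round one, the lamp unit in the square one and the slide box in the long one. They are delicate: set them down rather than dropping them and never tip one over, and leave the microscope and the jar where they stand.

Things in the scene. Friction and masses are not known exactly. Their poses are not given: they have to be found in the camera images.
- eyepiece: Microscope eyepiece standing on the table: slim upright cylinder 60 high; steel barrel 28 in diameter for the lower 30, black head 32 in diameter for the upper 30, glass in the top. About 0.11 kg. Origin: centre of its underside; z up along its axis. Sizes in mm.
- condenser: Microscope condenser standing on the table: squat steel cylinder 50 in diameter and 45 high, round glass in the top. About 0.22 kg. Origin: centre of its underside; z up along its axis. Sizes in mm.
- lamp_unit: Microscope lamp unit: white block, square in plan, 46 x 46 and 45 high, sides along its x and y, round glass window in the top. About 0.18 kg. Origin: centre of its underside; z up. Sizes in mm.
- slide_box: Closed slide box: long black box, 36 (its x) x 84 (its y) and 40 high, white paper panel on top. About 0.14 kg, lid does not open. Origin: centre of its underside; z up. Sizes in mm.
- eyepiece_block: Flat blue storage block fixed to the table, 84 x 84 in plan, 16 high, with one recess floored with cork, 8 deep (its floor is 8 above the table): the small round recess, 44 in diameter. Origin: centre of the block's underside; the recess is centred on it; z up. Holds the eyepiece. Sizes in mm.
- condenser_block: Flat blue storage block fixed to the table, 84 x 84 in plan, 16 high, with one recess floored with cork, 8 deep (its floor is 8 above the table): the large round recess, 66 in diameter. Origin: centre of the block's underside; the recess is centred on it; z up. Holds the condenser. Sizes in mm.
- lamp_block: Flat blue storage block fixed to the table, 84 x 84 in plan, 16 high, with one recess floored with cork, 8 deep (its floor is 8 above the table): the square recess, 62 x 62, sides along the block's x and y. Origin: centre of the block's underside; the recess is centred on it; z up. Holds the lamp unit. Sizes in mm.
- slide_block: Flat blue storage block fixed to the table, 66 (its x) x 112 (its y) in plan, 16 high, with one recess floored with cork, 8 deep (its floor is 8 above the table): the long recess, 52 (x) x 100 (y). Origin: centre of the block's underside; the recess is centred on it; z up. Holds the slide box. Sizes in mm.
- microscope: Bystander: white microscope about 340 high on a 170 x 130 foot, 3 kg, standing loose at the left of the work. Origin: centre of the foot's underside. Sizes in mm.
- jar: Bystander: closed glass jar, 68 in diameter, 95 high, standing loose at the right of the work. Origin: centre of its underside. Sizes in mm.
There are look-alikes about, which are no part of the job. What is shaped like the condenser but orange is not meant.

How it is judged:
At the end, for the whole second after the job is handed in: Each of the four parts rests in its own block's recess: centre within 12.5 mm of the block's centre seen from above, underside 5 to 10.5 mm above the block's underside (recess floor is at 8 mm), within 0.08 rad of upright, at rest and released (horizontal distance between eyepiece and eyepiece_block below 0.0125 m and z of eyepiece in the frame of eyepiece_block between 0.005 and 0.0105 m and angle between each of eyepiece, condenser, lamp_unit, slide_box's own z axis and vertical below 0.08 rad and linear speed of each of eyepiece, condenser, lamp_unit, slide_box below 0.02 m/s and contact force between the fingers and eyepiece below 0.05 N and horizontal distance between condenser and condenser_block below 0.0125 m and z of condenser in the frame of condenser_block between 0.005 and 0.0105 m and contact force between the fingers and condenser below 0.05 N and horizontal distance between lamp_unit and lamp_block below 0.0125 m and z of lamp_unit in the frame of lamp_block between 0.005 and 0.0105 m and contact force between the fingers and lamp_unit below 0.05 N and horizontal distance between slide_box and slide_block below 0.0125 m and z of slide_box in the frame of slide_block between 0.005 and 0.0105 m and contact force between the fingers and slide_box below 0.05 N); the robot touches nothing.
It fails at once if a loose part is tipped over (more than 30 degrees from upright) (angle between any of eyepiece, condenser, lamp_unit, slide_box's own z axis and vertical above 0.52 rad).
It fails at once if a loose part is dropped or thrown (faster than 0.6 m/s while no finger touches it: a fall of about 2 cm) ((linear speed of eyepiece above 0.6 m/s and contact force between the fingers and eyepiece below 0.01 N) or (linear speed of condenser above 0.6 m/s and contact force between the fingers and condenser below 0.01 N) or (linear speed of lamp_unit above 0.6 m/s and contact force between the fingers and lamp_unit below 0.01 N) or (linear speed of slide_box above 0.6 m/s and contact force between the fingers and slide_box below 0.01 N)).
It fails at once if the microscope or the jar is disturbed (shifted more than 2 cm or tilted more than 0.2 rad) (distance of any of microscope, jar from where it was at the start of the episode above 0.02 m or angle between any of microscope, jar's own z axis and vertical above 0.2 rad).
It also fails if it takes over 102 s, if anything falls off the work surface, if the arm or the gripper's body presses on something with over 40 N, if the wrist force passes 120 N, or if a joint passes its speed limit or range.

## Working session

There is one attempt and no reset: what is moved stays moved. The work goes in short steps, Python scripts to look and compute and a tool call to move; the robot and the scene stay as the last step left them, time stands still between calls to the robot, and variables do not carry over. Pictures are saved under pics/ and viewed, about 12 in all and at most 16, crops included, and the job is handed in when it is done.

Besides the shell and the picture viewer there is one more tool, called after "Emit:" as name(argument=value, ...) on one line, values as JSON. send_rows: Moves the arm, as the interface text tells. Its arguments: {"type":"object","properties":{"plan":{"type":"array"}},"required":["plan"]}

```bash
mkdir -p pics; ls
cat > h.py <<'E'
import numpy as np, cv2
from rig import observe, camera, camera_params, search_frame
def snap(n,f):
    im=camera(n); cv2.imwrite('pics/'+f,cv2.cvtColor(im,cv2.COLOR_RGB2BGR)); return im
def ray(p,u,v,fish=False):
    x=np.array([u-p['cx'],v-p['cy']])/p['fx']
    if fish:
        th=np.linalg.norm(x); d=np.array([*(x/max(th,1e-9)*np.sin(th)),np.cos(th)])
    else: d=np.array([x[0],x[1],1.])
    R=np.array(p['R']);t=np.array(p['t']); return -R.T@t, R.T@d
def at_z(p,u,v,z,fish=False):
    c,d=ray(p,u,v,fish); return c+d*(z-c[2])/d[2]
def proj(p,X,fish=False):
    c=np.array(p['R'])@np.array(X)+np.array(p['t'])
    if fish:
        r=np.hypot(c[0],c[1]);th=np.arctan2(r,c[2]);q=c[:2]/max(r,1e-9)*th
    else: q=c[:2]/c[2]
    return np.array([p['cx']+p['fx']*q[0],p['cy']+p['fy']*q[1]])
E
python3 - <<'E'
from h import *
np.set_printoptions(precision=3,suppress=True)
s=observe();print(s)
a=snap('top','top0.png');p=camera_params('top');print(p)
H=dict(eyepiece=.06,condenser=.045,lamp_unit=.045,slide_box=.04,eyepiece_block=.016,condenser_block=.016,lamp_block=.016,slide_block=.016,jar=.095,microscope=.1)
for k,z in H.items():
    for r in search_frame('top',k)[:4]:
        u,v=r['rect'][:2]; print(k,round(r['conf'],2),np.array(r['rect']),at_z(p,u,v,z))
b=snap('scene','sc0.png');
E
```

```text
pics
{'clock': 0.0, 'joint_pos': array([-1.223,  0.333, -0.065,  1.461,  0.022,  1.35 , -0.088]), 'joint_velocities': array([ 0.001,  0.002,  0.001,  0.001,  0.001, -0.001, -0.001]), 'effort': array([  0.   , -62.326,   0.025, -38.991,  -0.061,   0.04 ,   0.   ]), 'eef_pos': array([0.226, 0.582, 0.222]), 'ee_rot': array([ 2.592,  1.773, -0.002]), 'wrist_force': array([ 0.023,  0.106, -0.075]), 'moment': array([-0.01 , -0.02 , -0.037]), 'opening': 0.08705186508354014}
{'fx': 361.0611058546729, 'fy': 361.0611058546729, 'cx': 265.69377812414035, 'cy': 193.5438297661644, 'R': array([[ 0.005, -1.   ,  0.001],
       [-0.974, -0.005, -0.225],
       [ 0.225,  0.   , -0.974]]), 't': array([0.024, 0.556, 1.123])}
eyepiece 0.55 [348.5 177.4  15.8   9.4] [ 0.614 -0.249  0.06 ]
condenser 0.54 [194.1 180.4  15.   15.1] [0.605 0.268 0.045]
condenser 0.48 [168.8 171.3  24.5  15.6] [0.636 0.355 0.045]
lamp_unit 0.66 [245.2 175.7  13.5  15.6] [0.622 0.096 0.045]
slide_box 0.68 [294.  222.6  19.   21.9] [ 0.464 -0.067  0.04 ]
eyepiece_block 0.88 [348.6 226.7  22.9  23.8] [ 0.455 -0.251  0.016]
condenser_block 0.72 [249.3 225.6  29.1  29.2] [0.457 0.081 0.016]
lamp_block 0.93 [191.5 223.2  32.8  31.9] [0.464 0.275 0.016]
slide_block 0.84 [299.1 175.8  35.7  24. ] [ 0.631 -0.088  0.016]
jar 0.97 [412.3 208.1  31.2  25.3] [ 0.504 -0.438  0.095]
microscope 0.78 [106.6 207.8 101.   59. ] [0.499 0.528 0.1  ]
```

```bash
python3 -c "
import cv2
a=cv2.imread('pics/top0.png')[140:260,130:440];cv2.imwrite('pics/top0c.png',cv2.resize(a,None,fx=2.58,fy=2.58,interpolation=cv2.INTER_CUBIC))"
```

```text
(no output)
```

View pics/top0c.png

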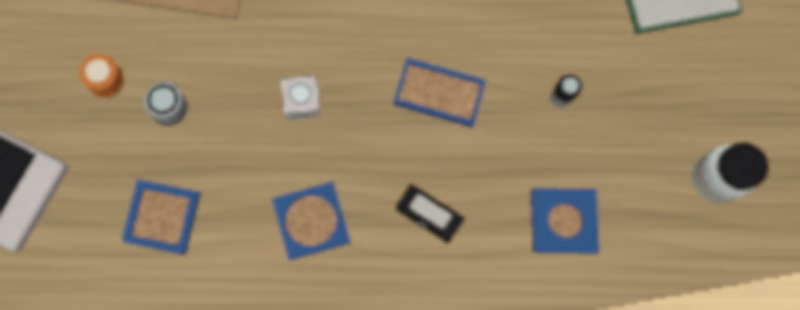

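View pics/sc0.png

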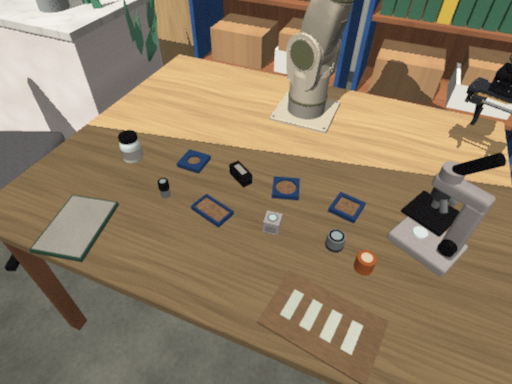

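Top view (crop): orange look-alike at about (100,75) and steel-rimmed condenser at (165,103). Lamp unit is at (300,95), slide block at (440,92), eyepiece at (568,88). Lower row: lamp block (162,217), condenser block (311,220), slide box (430,213), eyepiece block (565,220). The jar is on the right and the microscope at the left edge.

There are two condenser candidates: the full-image detection at (169,171) is orange and so ruled out, while (194,180) is grey steel and fits. I'll measure accurately and confirm.

Run:
```python
from h import *
np.set_printoptions(precision=3,suppress=True)
a=cv2.imread('pics/top0.png');p=camera_params('top')
hsv=cv2.cvtColor(a,cv2.COLOR_BGR2HSV)
def rect(mask,u,v,w,z,name):
    m=np.zeros_like(mask);m[v-w:v+w,u-w:u+w]=mask[v-w:v+w,u-w:u+w]
    cs,_=cv2.findContours(m,cv2.RETR_EXTERNAL,cv2.CHAIN_APPROX_NONE)
    c=max(cs,key=cv2.contourArea)[:,0]
    W=np.array([at_z(p,x,y,z)[:2] for x,y in c])
    r=cv2.minAreaRect((W*1000).astype(np.float32)); print(name,np.round(r[0],1),np.round(r[1],1),'ang(first side) %.1f'%r[2])
blue=cv2.inRange(hsv,(100,90,30),(130,255,255))
for n,u,v in [('eb',349,227),('cb',249,225),('lb',192,223),('sb',299,176)]: rect(blue,u,v,26,.016,n)
white=cv2.inRange(hsv,(0,0,140),(180,60,255)); dark=cv2.inRange(hsv,(0,0,0),(180,255,75))
rect(white,246,177,14,.045,'lamp'); rect(white,297,222,14,.04,'panel'); rect(dark,297,222,18,.04,'sbox'); rect(white,350,173,8,.06,'eyeglass'); 
b=a[150:200,150:220]; c=a[130:290,40:200]
cv2.imwrite('pics/c1.png',np.hstack([cv2.resize(b,(560,400),interpolation=2)[:, :400],cv2.resize(c,(400,400),interpolation=2)]))
p2=camera_params('wrist');print(p2['t'],-np.array(p2['R']).T@p2['t'],p2['R'],p2['fx'],p2['cx'],p2['cy'])
# scene triangulation helper
s=camera_params('scene')
for u,v in [(158,166),(15,250),(130,185)]:pass
from scipy.spatial.transform import Rotation as Ro
print(Ro.from_rotvec(observe()['ee_rot']).as_matrix())
```

```text
eb [ 459.4 -251.7] [80.3 77.8] ang(first side) 89.8
cb [458.7  78.4] [79.8 78.3] ang(first side) 16.3
lb [462.5 273.5] [81.  79.5] ang(first side) 78.6
sb [603.9 -83.7] [99.9  6. ] ang(first side) 75.8
lamp [616.6  93.6] [57.6 50.1] ang(first side) 6.8
panel [468.2 -74.9] [48.9 19.8] ang(first side) 57.7
sbox [464.8 -73.5] [78.3 36.5] ang(first side) 56.8
eyeglass [ 630.4 -257. ] [15.1 15.4] ang(first side) 27.2
[-0.626 -0.033  0.391] [0.163 0.609 0.386] [[ 0.362  0.932 -0.001]
 [ 0.902 -0.349  0.255]
 [ 0.238 -0.093 -0.967]] 297.3186396354542 256.24870886361003 194.75182177510283
[[ 0.362  0.932 -0.   ]
 [ 0.932 -0.362  0.   ]
 [ 0.    -0.    -1.   ]]
```

View pics/c1.png

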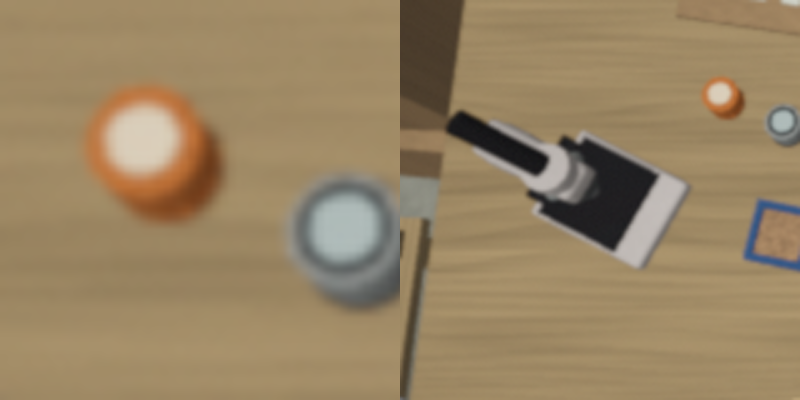

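The crops confirm it: the left object at crop (150,150) is orange, so it isn't meant, and the right one at (345,235) is the steel condenser. The microscope's low foot faces the lamp block, with its column further left, so I'll go round it.

```bash
cat >> h.py <<'E'
from scipy.spatial.transform import Rotation as Ro
def yaw0():
    R=Ro.from_rotvec(observe()['ee_rot']).as_matrix(); return R
def go(*wps):
    s=observe();R=Ro.from_rotvec(s['ee_rot']).as_matrix();y0=np.degrees(np.arctan2(R[1,0],R[0,0]))
    for x,y,z,yaw in wps:
        d=R.T@(np.array([x,y,z])-s['eef_pos'])/0.03; print('delta',np.round(d,2),'spin %.2f'%((y0-yaw)/8))
E
python3 - <<'E'
from h import *
p=camera_params('top');print(at_z(p,136,237,.02),at_z(p,155,204,.02))
go((.36,.34,.22,45),(.59,.262,.17,20))
E
```

```text
[0.41605375 0.45610924 0.02      ] [0.52790697 0.40140493 0.02      ]
delta [-5.92  7.08  0.08] spin 2.97
delta [-5.57 15.17  1.75] spin 6.09
```

Emit:
send_rows(plan=[{"gripper": 70, "delta_pos": [-1.2, 1.4, 0], "spin": 0.5}, {"gripper": 70, "delta_pos": [-2.4, 2.8, 0], "spin": 1.2}, {"gripper": 70, "delta_pos": [-3.6, 4.2, 0], "spin": 2}, {"gripper": 70, "delta_pos": [-4.8, 5.6, 0], "spin": 2.5}, {"gripper": 70, "delta_pos": [-5.9, 7, 0], "spin": 3}, {"gripper": 70, "delta_pos": [-5.9, 8.5, 0], "spin": 3.8}, {"gripper": 70, "delta_pos": [-5.9, 10, 0.4], "spin": 4.6}, {"gripper": 70, "delta_pos": [-5.8, 11.5, 0.8], "spin": 5.4}])

```text
clock: 1.4
eef_pos: [0.4792, 0.2966, 0.2017]
ee_rot: [-3.064, -0.687, -0.004]
wrist_force: [0.3, 1.8, 0.7]
opening: 0.0702
```

Run:
```python
from h import *
go((.59,.262,.17,20)); print(observe()['joint_pos'],observe()['eef_pos'])
```

```text
delta [2.84 2.62 1.06] spin 0.66
[-0.85094637  0.20478217  0.24813066  1.67298431 -0.05270091  1.26754723
 -0.15126172] [0.47919595 0.29661808 0.2016872 ]
```

Emit:
send_rows(plan=[{"gripper": 70, "delta_pos": [1, 1, 0.3], "spin": 0.2}, {"gripper": 70, "delta_pos": [2, 1.8, 0.6], "spin": 0.4}, {"gripper": 70, "delta_pos": [2.8, 2.6, 1], "spin": 0.6}, {"gripper": 70, "delta_pos": [2.8, 2.6, 1], "spin": 0.6}, {"gripper": 70, "delta_pos": [2.8, 2.6, 1], "spin": 0.6}, {"gripper": 70, "delta_pos": [2.8, 2.6, 1], "spin": 0.6}, {"gripper": 70, "delta_pos": [2.8, 2.6, 1], "spin": 0.6}, {"gripper": 70, "delta_pos": [2.8, 2.6, 1], "spin": 0.6}])

```text
clock: 2.2
eef_pos: [0.5861, 0.2648, 0.1714]
ee_rot: [-3.089, -0.568, -0.001]
wrist_force: [0.9, -0.2, -0.8]
opening: 0.0702
```

Run:
```python
from h import *
np.set_printoptions(precision=3,suppress=True)
p=camera_params('wrist');snap('wrist','w1.png')
H=dict(condenser=.045,lamp_unit=.045,slide_box=.04,condenser_block=.016,lamp_block=.016,slide_block=.016)
for k,z in H.items():
    for r in search_frame('wrist',k)[:3]:
        u,v=r['rect'][:2]; print(k,round(r['conf'],2),np.array(r['rect']),at_z(p,u,v,z,True))
go((.605,.268,.025,20)); print(observe()['eef_pos'])
```

```text
condenser 0.96 [286.4 188.   45.9  55.8] [0.616 0.277 0.045]
condenser 0.58 [344.6 128.3  54.4  45.6] [0.648 0.354 0.045]
lamp_unit 0.53 [231.9 295.   19.1  11.6] [0.606 0.137 0.045]
lamp_block 0.59 [160.4 138.2  96.2  98.3] [0.471 0.275 0.016]
delta [0.62 0.09 4.86] spin 0.10
[0.587 0.264 0.171]
```

View pics/w1.png

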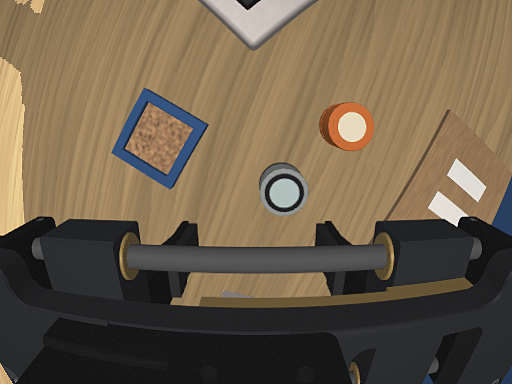

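The wrist view shows the condenser glass at (284,193), the orange look-alike at (348,127), the lamp block at (160,138) and the microscope foot at the top edge.

```bash
cat >> h.py <<'E'
def wrect(mask,u,v,w,z,p,name,fish=True,hull=True):
    m=np.zeros_like(mask);v0,u0=max(0,v-w),max(0,u-w);m[v0:v+w,u0:u+w]=mask[v0:v+w,u0:u+w]
    cs,_=cv2.findContours(m,cv2.RETR_EXTERNAL,cv2.CHAIN_APPROX_NONE)
    c=max(cs,key=cv2.contourArea)[:,0]
    W=(np.array([at_z(p,x,y,z,fish)[:2] for x,y in c])*1000).astype(np.float32)
    r=cv2.minAreaRect(W); M=cv2.moments(W.reshape(-1,1,2)); ctr=(M['m10']/M['m00'],M['m01']/M['m00'])
    print(name,'rect',np.round(r[0],1),np.round(r[1],1),'ang %.1f'%r[2],'centroid',np.round(ctr,1))
    return r,ctr
def masks(im):
    hsv=cv2.cvtColor(im,cv2.COLOR_RGB2HSV)
    return dict(blue=cv2.inRange(hsv,(100,110,30),(130,255,255)),white=cv2.inRange(hsv,(0,0,140),(180,60,255)),dark=cv2.inRange(hsv,(0,0,0),(180,255,75)),glass=cv2.inRange(hsv,(80,15,110),(115,90,255)))
E
python3 - <<'E'
from h import *
im=cv2.cvtColor(cv2.imread('pics/w1.png'),cv2.COLOR_BGR2RGB);p=camera_params('wrist');m=masks(im)
hsv=cv2.cvtColor(im,cv2.COLOR_RGB2HSV);print(hsv[193,284],hsv[170,284],hsv[193,300])
wrect(m['glass'],284,193,16,.045,p,'glass'); wrect(m['white'],284,193,16,.045,p,'white')
wrect(m['blue'],160,138,55,.016,p,'lampblock')
go((.612,.272,.025,20))
t=camera_params('top');a=cv2.cvtColor(cv2.imread('pics/top0.png'),cv2.COLOR_BGR2RGB);m=masks(a)
wrect(m['glass'],194,179,7,.045,t,'glass top',False)
E
```

```text
[ 81  19 192] [ 60   6 159] [ 0  0 19]
glass rect [615.7 270.3] [29.5 30.2] ang 66.4 centroid [615.6 270.9]
white rect [615.7 270.4] [28.5 28.1] ang 21.0 centroid [615.7 270.4]
lampblock rect [467.  272.4] [84.9 85.3] ang 78.7 centroid [467.  272.4]
delta [0.89 0.05 4.86] spin 0.10
glass top rect [613.  273.8] [28.  30.8] ang 0.3 centroid [612.9 273.6]
```

Run:
```python
from h import *
go((.6145,.2715,.06,20),(.6145,.2715,.014,20))
```

```text
delta [0.96 0.09 3.69] spin 0.10
delta [0.96 0.09 5.22] spin 0.10
```

Emit:
send_rows(plan=[{"gripper": 70, "delta_pos": [0.95, 0.1, 0.5], "spin": 0.1}, {"gripper": 70, "delta_pos": [0.95, 0.1, 1.6], "spin": 0.1}, {"gripper": 70, "delta_pos": [0.95, 0.1, 2.7], "spin": 0.1}, {"gripper": 70, "delta_pos": [0.95, 0.1, 3.6], "spin": 0.1}, {"gripper": 70, "delta_pos": [0.95, 0.1, 4.3], "spin": 0.1}, {"gripper": 70, "delta_pos": [0.95, 0.1, 4.9], "spin": 0.1}, {"gripper": 70, "delta_pos": [0.95, 0.1, 5.2], "spin": 0.1}, {"gripper": 70, "delta_pos": [0.95, 0.1, 5.2], "spin": 0.1}])

```text
clock: 3.35
eef_pos: [0.6136, 0.2709, 0.0134]
ee_rot: [3.093, 0.544, -0.003]
wrist_force: [-0.5, -0.4, 0.3]
opening: 0.0704
```

Emit:
send_rows(plan=[{"gripper": 60, "delta_pos": [0, 0, 0], "spin": 0}, {"gripper": 54, "delta_pos": [0, 0, 0], "spin": 0}, {"gripper": 50, "delta_pos": [0, 0, 0], "spin": 0}, {"gripper": 44, "delta_pos": [0, 0, 0], "spin": 0}, {"gripper": 40, "delta_pos": [0, 0, 0], "spin": 0}, {"gripper": 40, "delta_pos": [0, 0, 0], "spin": 0}, {"gripper": 40, "delta_pos": [0, 0, 0], "spin": 0}, {"gripper": 40, "delta_pos": [0, 0, 0], "spin": 0}])

```text
clock: 4.15
eef_pos: [0.6146, 0.2713, 0.0153]
ee_rot: [-3.094, -0.544, -0.001]
wrist_force: [-1.8, -1.0, 6.6]
opening: 0.0498
```

Run:
```python
from h import *
print(observe()['eef_pos'],observe()['opening'])
go((.52,.17,.10,20),(.460,.078,.10,20),(.460,.078,.024,20))
```

```text
[0.61462215 0.27133717 0.01534572] 0.0497824848453596
delta [-4.12  2.1  -2.83] spin -0.01
delta [-7.04  4.3  -2.83] spin -0.01
delta [-7.04  4.3  -0.29] spin -0.01
```

Emit:
send_rows(plan=[{"gripper": 40, "delta_pos": [0, 0, -0.8], "spin": 0}, {"gripper": 40, "delta_pos": [0, 0, -1.8], "spin": 0}, {"gripper": 40, "delta_pos": [-1.2, 0.7, -2.8], "spin": 0}, {"gripper": 40, "delta_pos": [-2.5, 1.4, -2.8], "spin": 0}, {"gripper": 40, "delta_pos": [-3.8, 2.2, -2.8], "spin": 0}, {"gripper": 40, "delta_pos": [-5.1, 3, -2.8], "spin": 0}, {"gripper": 40, "delta_pos": [-6.2, 3.8, -2.8], "spin": 0}, {"gripper": 40, "delta_pos": [-7, 4.3, -2.8], "spin": 0}])

```text
clock: 4.95
eef_pos: [0.4592, 0.0758, 0.0983]
ee_rot: [-3.094, -0.541, 0.001]
wrist_force: [-0.5, -0.3, -1.1]
opening: 0.0494
```

Run:
```python
from h import *
p=camera_params('wrist');im=snap('wrist','w2.png');s=observe();print(s['eef_pos'],s['opening'],s['wrist_force'])
go((.461,.078,.04,20),(.461,.078,.023,20))
m=masks(im)['blue'];n,l,st,c=cv2.connectedComponentsWithStats(m)
for i in range(1,n):
    if st[i,4]>150: print(st[i],c[i],at_z(p,*c[i],.016,True))
t=camera_params('top');it=snap('top','t2.png')
```

```text
[0.45718114 0.07266723 0.09793728] 0.049271690440823745 [-0.45973786 -4.07853015 -2.51490938]
delta [ 0.19 -0.12  1.93] spin -0.04
delta [ 0.19 -0.12  2.5 ] spin -0.04
[ 273    0  118   60 2000] [333.199  26.215] [0.46972552 0.24061952 0.016     ]
[ 209  150   99   80 2727] [255.7473414  175.01906857] [0.45257669 0.09701747 0.016     ]
```

View pics/w2.png

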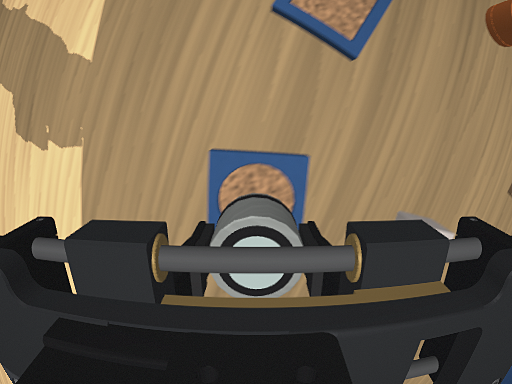

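The wrist view shows the held condenser at (255,250) and the condenser block's far corners at about (209,150) and (308,156). I'll fix the block's centre from those.

Run:
```python
from h import *
p=camera_params('wrist');im=cv2.cvtColor(cv2.imread('pics/w2.png'),cv2.COLOR_BGR2RGB);m=masks(im)['blue']
k=np.zeros_like(m);k[145:215,195:320]=m[145:215,195:320]
c=max(cv2.findContours(k,0,1)[0],key=cv2.contourArea)[:,0]
A=c[np.argmin(c.sum(1))];B=c[np.argmin(c[:,1]-c[:,0])];print(A,B)
a,b=[at_z(p,*q,.016,True)[:2] for q in (A,B)];print(a,b,np.linalg.norm(a-b))
d=(b-a)/np.linalg.norm(b-a);n=np.array([-d[1],d[0]]);mid=(a+b)/2
for s in(1,-1):print(mid+s*n*.042)
t=camera_params('top');it=cv2.cvtColor(cv2.imread('pics/t2.png'),cv2.COLOR_BGR2RGB)
```

```text
[211 150] [307 157]
[0.40988586 0.10373421] [0.48739531 0.12540441] 0.08048175240517162
[0.43733183 0.15501819]
[0.45994934 0.07412043]
```

Run:
```python
from h import *
p=camera_params('wrist');im=snap('wrist','w3.png');print(observe()['eef_pos']);m=masks(im)['blue']
k=np.zeros_like(m);k[145:215,195:320]=m[145:215,195:320]
c=max(cv2.findContours(k,0,1)[0],key=cv2.contourArea)[:,0]
A=c[np.argmin(c.sum(1))];B=c[np.argmin(c[:,1]-c[:,0])];print(A,B)
a,b=[at_z(p,*q,.016,True)[:2] for q in (A,B)];print(a,b,np.linalg.norm(a-b))
d=(b-a)/np.linalg.norm(b-a);n=np.array([-d[1],d[0]]);mid=(a+b)/2;print(mid-n*.042)
go((.461,.077,.04,20),(.461,.077,.023,20));print(observe()['eef_pos'])
```

```text
[0.46019664 0.07705436 0.09866794]
[214 147] [311 155]
[0.41148469 0.10694743] [0.48997569 0.1281901 ] 0.08131474608078867
[0.46170227 0.07702726]
delta [0.02 0.01 1.96] spin -0.02
delta [0.02 0.01 2.52] spin -0.02
[0.46019664 0.07705436 0.09866794]
```

Emit:
send_rows(plan=[{"gripper": 40, "delta_pos": [0.04, 0, 0.8], "spin": 0}, {"gripper": 40, "delta_pos": [0.04, 0, 1.4], "spin": 0}, {"gripper": 40, "delta_pos": [0.04, 0, 1.9], "spin": 0}, {"gripper": 40, "delta_pos": [0.04, 0, 2.2], "spin": 0}, {"gripper": 40, "delta_pos": [0.04, 0, 2.4], "spin": 0}, {"gripper": 40, "delta_pos": [0.04, 0, 2.5], "spin": 0}, {"gripper": 40, "delta_pos": [0.04, 0, 2.5], "spin": 0}, {"gripper": 40, "delta_pos": [0.04, 0, 2.5], "spin": 0}])

```text
clock: 5.9
eef_pos: [0.4625, 0.0789, 0.0241]
ee_rot: [-3.094, -0.544, -0.001]
wrist_force: [0.7, 0.4, -0.8]
opening: 0.0498
```

Emit:
send_rows(plan=[{"gripper": 40, "delta_pos": [0, 0, 0], "spin": 0}, {"gripper": 51, "delta_pos": [0, 0, 0], "spin": 0}, {"gripper": 55, "delta_pos": [0, 0, 0], "spin": 0}, {"gripper": 70, "delta_pos": [0, 0, 0], "spin": 0}, {"gripper": 70, "delta_pos": [0, 0, 0], "spin": 0}, {"gripper": 70, "delta_pos": [0, 0, -1], "spin": 0}, {"gripper": 70, "delta_pos": [0, 0, -2.3], "spin": 0}, {"gripper": 70, "delta_pos": [0, 0, -3.6], "spin": 0}])

```text
clock: 6.7
eef_pos: [0.4617, 0.0784, 0.1328]
ee_rot: [3.094, 0.544, -0.001]
wrist_force: [0.1, 1.2, -0.3]
opening: 0.0697
```

Run:
```python
from h import *
s=observe();print(s['eef_pos'],s['opening'],s['wrist_force'])
go((.60,.085,.17,0))
```

```text
[0.46168014 0.07839429 0.13275429] 0.0696628567816668 [ 0.11106506  1.18454118 -0.25599352]
delta [ 4.41  1.37 -1.25] spin 2.49
```

Emit:
send_rows(plan=[{"gripper": 70, "delta_pos": [0.7, 0.3, -1.2], "spin": 0.4}, {"gripper": 70, "delta_pos": [1.7, 0.8, -1.2], "spin": 1}, {"gripper": 70, "delta_pos": [2.7, 1.3, -1.2], "spin": 1.6}, {"gripper": 70, "delta_pos": [3.6, 1.8, -1.2], "spin": 2.2}, {"gripper": 70, "delta_pos": [4.1, 2.1, -1.2], "spin": 2.5}, {"gripper": 70, "delta_pos": [4.1, 2.1, -1.2], "spin": 2.5}, {"gripper": 70, "delta_pos": [4.1, 2.1, -1.2], "spin": 2.5}, {"gripper": 70, "delta_pos": [4.1, 2.1, -1.2], "spin": 2.5}])

```text
clock: 7.5
eef_pos: [0.5984, 0.0617, 0.1676]
ee_rot: [-3.141, -0.001, 0.001]
wrist_force: [-0.7, -1.3, -0.1]
opening: 0.0697
```

Run:
```python
from h import *
p=camera_params('wrist');im=snap('wrist','w4.png');s=observe();print(s['eef_pos'],s['opening'])
for r in search_frame('wrist','lamp_unit')[:2]: print(r, at_z(p,*r['rect'][:2],.045,True))
for k,z in [('glass',.045),('blue',.016)]:
    n,l,st,c=cv2.connectedComponentsWithStats(masks(im)[k])
    for i in range(1,n):
        if st[i,4]>120: print(k,st[i],c[i],at_z(p,*c[i],z,True))
cv2.imwrite('pics/w4c.png',cv2.resize(cv2.cvtColor(im,cv2.COLOR_RGB2BGR)[0:330],(792,510)))
```

```text
[0.59846772 0.06181281 0.16776308] 0.06973505256028625
{'rect': [282.1, 159.5, 47.3, 52.2], 'conf': 0.92} [0.62470683 0.09202355 0.045     ]
glass [110 162  26  29 545] [122.48440367 175.8293578 ] [0.45918077 0.07693728 0.045     ]
blue [  99    0   78   42 1439] [138.17790132  24.49548297] [0.46795222 0.2447768  0.016     ]
blue [ 489    0   23  236 3021] [504.47898047 127.76795763] [0.94035999 0.14457632 0.016     ]
blue [  95  125   87   89 2334] [144.87103685 167.44644387] [0.47439109 0.08050434 0.016     ]
blue [260 273  16  25 180] [267.11111111 285.10555556] [ 0.61319132 -0.06621676  0.016     ]
blue [309 272  15  25 169] [316.36686391 283.1183432 ] [ 0.67475337 -0.06489169  0.016     ]
```

View pics/w4c.png

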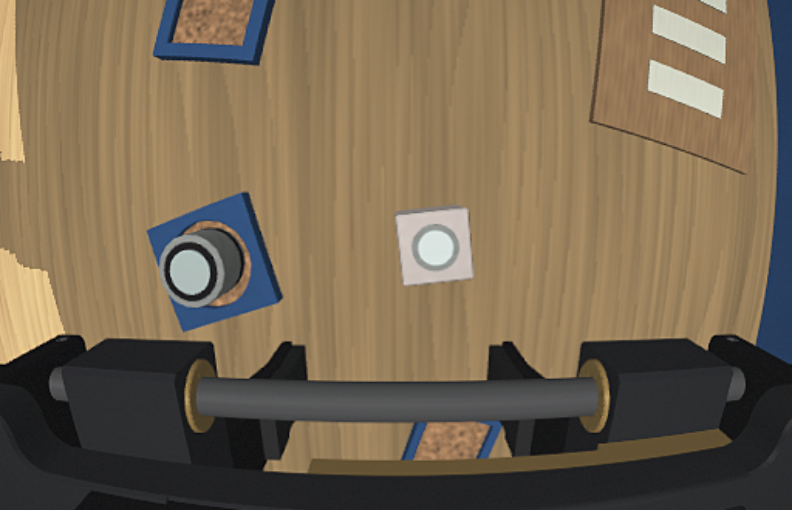

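The condenser stands in its recess (crop (190,272)). The lamp's top face is at crop (435,247) and turned slightly.

Run:
```python
from h import *
p=camera_params('wrist');im=cv2.cvtColor(cv2.imread('pics/w4.png'),cv2.COLOR_BGR2RGB)
hsv=cv2.cvtColor(im,cv2.COLOR_RGB2HSV);print(hsv[145,262],hsv[159,282],hsv[137,280],hsv[110,282])
m=cv2.inRange(hsv,(0,0,165),(180,50,255));(r,c)=wrect(m,282,160,32,.045,p,'lamp')
a=r[2]; a=(a+45)%90-45
s=observe();x,y=r[0][0]/1e3,r[0][1]/1e3
print(a);go((x,y,.014,a))
```

```text
[ 11  21 209] [ 80  10 229] [ 13  20 201] [ 18 101 152]
lamp rect [624.   92.3] [45.  45.1] ang 6.6 centroid [623.9  92.3]
6.563930988311768
delta [ 0.85 -1.01  5.13] spin -0.82
```

Emit:
send_rows(plan=[{"gripper": 70, "delta_pos": [0.85, -1, 0.5], "spin": -0.4}, {"gripper": 70, "delta_pos": [0.85, -1, 1.5], "spin": -0.8}, {"gripper": 70, "delta_pos": [0.85, -1, 2.6], "spin": -0.8}, {"gripper": 70, "delta_pos": [0.85, -1, 3.6], "spin": -0.8}, {"gripper": 70, "delta_pos": [0.85, -1, 4.3], "spin": -0.8}, {"gripper": 70, "delta_pos": [0.85, -1, 4.9], "spin": -0.8}, {"gripper": 70, "delta_pos": [0.85, -1, 5.1], "spin": -0.8}, {"gripper": 70, "delta_pos": [0.85, -1, 5.1], "spin": -0.8}])

```text
clock: 8.4
eef_pos: [0.6241, 0.0916, 0.0143]
ee_rot: [-3.137, -0.175, 0.002]
wrist_force: [-0.2, -0.2, -0.1]
opening: 0.0697
```

Emit:
send_rows(plan=[{"gripper": 55, "delta_pos": [0, 0, 0], "spin": 0}, {"gripper": 50, "delta_pos": [0, 0, 0], "spin": 0}, {"gripper": 45, "delta_pos": [0, 0, 0], "spin": 0}, {"gripper": 40, "delta_pos": [0, 0, 0], "spin": 0}, {"gripper": 36, "delta_pos": [0, 0, 0], "spin": 0}, {"gripper": 36, "delta_pos": [0, 0, 0], "spin": 0}, {"gripper": 36, "delta_pos": [0, 0, 0], "spin": 0}, {"gripper": 36, "delta_pos": [0, 0, 0], "spin": 0}])

```text
clock: 9.2
eef_pos: [0.6249, 0.0915, 0.0151]
ee_rot: [-3.136, -0.174, -0.0]
wrist_force: [-3.4, -0.1, 6.2]
opening: 0.0459
```

Run:
```python
from h import *
s=observe();print(s['eef_pos'],s['opening'],s['wrist_force'])
go((.55,.18,.12,-5),(.4655,.273,.10,-11.4))
```

```text
[0.62487133 0.09151307 0.01513783] 0.04590237751124364 [-3.35350344 -0.0663821   6.21376151]
delta [-2.15 -3.21 -3.49] spin 1.42
delta [-4.61 -6.6  -2.83] spin 2.22
```

Emit:
send_rows(plan=[{"gripper": 36, "delta_pos": [0, 0, -0.8], "spin": 0}, {"gripper": 36, "delta_pos": [-0.3, -0.4, -1.9], "spin": 0.2}, {"gripper": 36, "delta_pos": [-1, -1.4, -2.8], "spin": 0.6}, {"gripper": 36, "delta_pos": [-1.8, -2.6, -2.8], "spin": 1}, {"gripper": 36, "delta_pos": [-2.6, -3.8, -2.8], "spin": 1.4}, {"gripper": 36, "delta_pos": [-3.4, -5, -2.8], "spin": 1.8}, {"gripper": 36, "delta_pos": [-4.2, -6, -2.8], "spin": 2.2}, {"gripper": 36, "delta_pos": [-4.6, -6.6, -2.8], "spin": 2.2}])

```text
clock: 10.0
eef_pos: [0.4629, 0.2756, 0.0984]
ee_rot: [-3.126, 0.305, 0.002]
wrist_force: [0.9, -0.2, -0.4]
opening: 0.0458
```

Emit:
send_rows(plan=[{"gripper": 36, "delta_pos": [0, 0, 0], "spin": 0}, {"gripper": 36, "delta_pos": [0, 0, 0], "spin": 0}, {"gripper": 36, "delta_pos": [0, 0, 0], "spin": 0}, {"gripper": 36, "delta_pos": [0, 0, 0], "spin": 0}, {"gripper": 36, "delta_pos": [0, 0, 0], "spin": 0}, {"gripper": 36, "delta_pos": [0, 0, 0], "spin": 0}, {"gripper": 36, "delta_pos": [0, 0, 0], "spin": 0}, {"gripper": 36, "delta_pos": [0, 0, 0], "spin": 0}])

```text
clock: 10.8
eef_pos: [0.4657, 0.2728, 0.0986]
ee_rot: [-3.126, 0.308, -0.0]
wrist_force: [-0.5, -0.8, -1.4]
opening: 0.0454
```

```bash
cat >> h.py <<'E'
def edge(f,box,depth=.042):
    p=camera_params('wrist');im=snap('wrist',f);m=masks(im)['blue'];u0,u1,v0,v1=box
    k=np.zeros_like(m);k[v0:v1,u0:u1]=m[v0:v1,u0:u1]
    c=max(cv2.findContours(k,0,1)[0],key=cv2.contourArea)[:,0]
    A=c[np.argmin(c.sum(1))];B=c[np.argmin(c[:,1]-c[:,0])]
    a,b=[at_z(p,*q,.016,True)[:2] for q in (A,B)]
    d=(b-a)/np.linalg.norm(b-a);n=np.array([-d[1],d[0]]);mid=(a+b)/2;ctr=mid-n*depth
    print('edge px',A,B,a,b,'len',np.linalg.norm(a-b),'ang',np.degrees(np.arctan2(d[1],d[0])),'centre',ctr);return ctr
E
python3 - <<'E'
from h import *
c=edge('w5.png',(180,340,135,215));s=observe();print(s['eef_pos'],s['opening'],s['wrist_force'])
go((.4655,.273,.023,-11.4))
E
```

```text
edge px [207 152] [305 154] [0.43473841 0.32242209] [0.51486662 0.3048221 ] len 0.08203834583500981 ang -12.38817326337986 centre [0.4657921 0.2726   ]
[0.46573037 0.27289896 0.09863111] 0.045564367400573416 [-0.12599451  0.51373236 -1.59137799]
delta [-0.01 -0.    2.52] spin 0.02
```

View pics/w5.png

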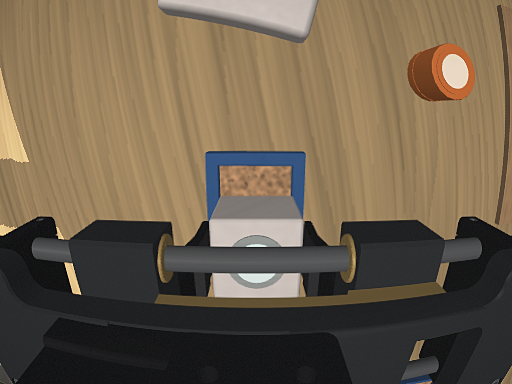

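The lamp is held square above its block: far edge at rows 152–154, columns 207–305, and the centre agrees with the TCP to within 1 mm. I'll lower it.

Emit:
send_rows(plan=[{"gripper": 36, "delta_pos": [0, 0, 0.8], "spin": 0}, {"gripper": 36, "delta_pos": [0, 0, 1.4], "spin": 0}, {"gripper": 36, "delta_pos": [0, 0, 1.9], "spin": 0}, {"gripper": 36, "delta_pos": [0, 0, 2.2], "spin": 0}, {"gripper": 36, "delta_pos": [0, 0, 2.4], "spin": 0}, {"gripper": 36, "delta_pos": [0, 0, 2.5], "spin": 0}, {"gripper": 36, "delta_pos": [0, 0, 2.5], "spin": 0}, {"gripper": 36, "delta_pos": [0, 0, 2.5], "spin": 0}])

```text
clock: 11.65
eef_pos: [0.466, 0.2732, 0.0242]
ee_rot: [-3.126, 0.308, -0.001]
wrist_force: [-0.4, 0.1, -1.6]
opening: 0.0457
```

Emit:
send_rows(plan=[{"gripper": 36, "delta_pos": [0, 0, 0], "spin": 0}, {"gripper": 47, "delta_pos": [0, 0, 0], "spin": 0}, {"gripper": 51, "delta_pos": [0, 0, 0], "spin": 0}, {"gripper": 66, "delta_pos": [0, 0, 0], "spin": 0}, {"gripper": 66, "delta_pos": [0, 0, 0], "spin": 0}, {"gripper": 66, "delta_pos": [0, 0, -1], "spin": 0}, {"gripper": 66, "delta_pos": [0, 0, -2.3], "spin": 0}, {"gripper": 66, "delta_pos": [0, 0, -3.6], "spin": 0}])

```text
clock: 12.45
eef_pos: [0.4654, 0.2726, 0.1327]
ee_rot: [3.126, -0.308, -0.001]
wrist_force: [0.5, 0.3, -0.2]
opening: 0.0655
```

Run:
```python
from h import *
s=observe();print(s['eef_pos'],s['opening'],s['wrist_force'])
go((.45,.10,.17,-22),(.45,-.11,.17,-33))
```

```text
[0.4653855  0.27255146 0.1327267 ] 0.06550073357533742 [ 0.53842834  0.25963672 -0.20207466]
delta [ 0.62  5.74 -1.24] spin 1.34
delta [ 1.99 12.61 -1.23] spin 2.72
```

Emit:
send_rows(plan=[{"gripper": 66, "delta_pos": [0.2, 1, -1.2], "spin": 0.3}, {"gripper": 66, "delta_pos": [0.3, 2.5, -1.2], "spin": 0.6}, {"gripper": 66, "delta_pos": [0.5, 4.1, -1.2], "spin": 1}, {"gripper": 66, "delta_pos": [0.6, 5.7, -1.2], "spin": 1.3}, {"gripper": 66, "delta_pos": [0.9, 7.3, -1.2], "spin": 1.7}, {"gripper": 66, "delta_pos": [1.2, 8.9, -1.2], "spin": 2}, {"gripper": 66, "delta_pos": [1.6, 10.5, -1.2], "spin": 2.4}, {"gripper": 66, "delta_pos": [2, 12, -1.2], "spin": 2.7}])

```text
clock: 13.25
eef_pos: [0.454, -0.0941, 0.168]
ee_rot: [-3.011, 0.892, -0.001]
wrist_force: [1.3, 0.4, -0.2]
opening: 0.066
```

Emit:
send_rows(plan=[{"gripper": 66, "delta_pos": [0, 0.6, 0], "spin": 0}, {"gripper": 66, "delta_pos": [0, 0.6, 0], "spin": 0}, {"gripper": 66, "delta_pos": [0, 0.6, 0], "spin": 0}, {"gripper": 66, "delta_pos": [0, 0.6, 0], "spin": 0}, {"gripper": 66, "delta_pos": [0, 0.6, 0], "spin": 0}, {"gripper": 66, "delta_pos": [0, 0.6, 0], "spin": 0}, {"gripper": 66, "delta_pos": [0, 0.6, 0], "spin": 0}, {"gripper": 66, "delta_pos": [0, 0.6, 0], "spin": 0}])

```text
clock: 14.05
eef_pos: [0.4446, -0.1068, 0.1676]
ee_rot: [3.014, -0.888, -0.0]
wrist_force: [0.0, 0.0, -0.3]
opening: 0.0657
```

Run:
```python
from h import *
p=camera_params('wrist');im=snap('wrist','w6.png');s=observe();print(s['eef_pos'],s['opening'])
for q,z in (('slide_box',.04),('slide_block',.016),('lamp_unit',.053)):
    for r in search_frame('wrist',q)[:2]: print(q,r, at_z(p,*r['rect'][:2],z,True))
hsv=cv2.cvtColor(im,cv2.COLOR_RGB2HSV)
u,v=map(int,search_frame('wrist','slide_box')[0]['rect'][:2])
wrect(cv2.inRange(hsv,(0,0,140),(180,60,255)),u,v,40,.04,p,'panel');wrect(cv2.inRange(hsv,(0,0,0),(180,255,75)),u,v,45,.04,p,'dark')
```

```text
[ 0.44459987 -0.10687397  0.167573  ] 0.06577047419929018
slide_box {'rect': [261.4, 149.9, 41.1, 89.9], 'conf': 0.77} [ 0.47086537 -0.07668235  0.04      ]
slide_block {'rect': [389.8, 90.2, 79.3, 103.0], 'conf': 0.64} [ 0.62902864 -0.09672512  0.016     ]
slide_block {'rect': [175.6, 28.4, 57.3, 56.9], 'conf': 0.5} [0.46588176 0.08550307 0.016     ]
lamp_unit {'rect': [426.6, 378.9, 13.6, 9.3], 'conf': 0.63} [ 0.5099647  -0.52485344  0.053     ]
panel rect [470.5 -77.4] [48.6 18.9] ang 57.4 centroid [470.5 -77.5]
dark rect [470.5 -76.7] [83.  35.3] ang 57.8 centroid [470.4 -76.7]
```

View pics/w6.png

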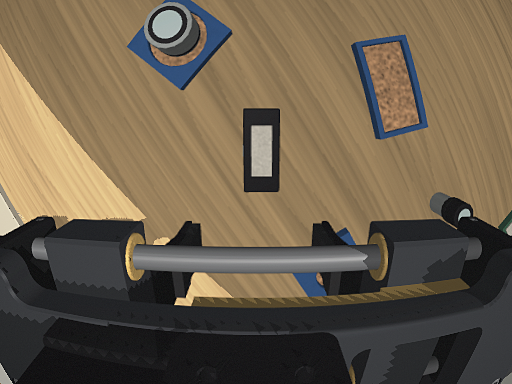

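The slide box is at (261,150) and the slide block at (390,88). The condenser sits in its recess at (172,28).

Run:
```python
from h import *
p=camera_params('wrist');im=cv2.cvtColor(cv2.imread('pics/w6.png'),cv2.COLOR_BGR2RGB)
wrect(masks(im)['blue'],389,88,58,.016,p,'slideblock')
go((.4705,-.077,.013,-32.4))
```

```text
slideblock rect [634.5 -93.5] [111.8  71.7] ang 73.5 centroid [634.6 -93.5]
delta [ 0.18 -1.31  5.15] spin -0.06
```

Emit:
send_rows(plan=[{"gripper": 66, "delta_pos": [0.1, -0.9, 0.5], "spin": -0.05}, {"gripper": 66, "delta_pos": [0.2, -1.3, 1.5], "spin": -0.05}, {"gripper": 66, "delta_pos": [0.2, -1.3, 2.6], "spin": -0.05}, {"gripper": 66, "delta_pos": [0.2, -1.3, 3.6], "spin": -0.05}, {"gripper": 66, "delta_pos": [0.2, -1.3, 4.3], "spin": -0.05}, {"gripper": 66, "delta_pos": [0.2, -1.3, 4.9], "spin": -0.05}, {"gripper": 66, "delta_pos": [0.2, -1.3, 5.15], "spin": -0.05}, {"gripper": 66, "delta_pos": [0.2, -1.3, 5.15], "spin": -0.05}])

```text
clock: 15.1
eef_pos: [0.4702, -0.0776, 0.0125]
ee_rot: [3.016, -0.878, -0.002]
wrist_force: [0.8, -0.2, 0.3]
opening: 0.0657
```

Emit:
send_rows(plan=[{"gripper": 50, "delta_pos": [0, 0, 0], "spin": 0}, {"gripper": 42, "delta_pos": [0, 0, 0], "spin": 0}, {"gripper": 36, "delta_pos": [0, 0, 0], "spin": 0}, {"gripper": 30, "delta_pos": [0, 0, 0], "spin": 0}, {"gripper": 26, "delta_pos": [0, 0, 0], "spin": 0}, {"gripper": 26, "delta_pos": [0, 0, 0], "spin": 0}, {"gripper": 26, "delta_pos": [0, 0, 0], "spin": 0}, {"gripper": 26, "delta_pos": [0, 0, 0], "spin": 0}])

```text
clock: 15.9
eef_pos: [0.4709, -0.0774, 0.0134]
ee_rot: [-3.016, 0.878, -0.0]
wrist_force: [-1.9, 0.7, 5.5]
opening: 0.0358
```

Run:
```python
from h import *
s=observe();print(s['eef_pos'],s['opening'],s['wrist_force'])
go((.6315,-.093,.10,-15))
```

```text
[ 0.47090015 -0.07739549  0.01337753] 0.035780228790734295 [-1.89471543  0.68894264  5.54031446]
delta [ 4.8  -2.43 -2.89] spin -2.18
```

Emit:
send_rows(plan=[{"gripper": 26, "delta_pos": [0, 0, -0.8], "spin": 0}, {"gripper": 26, "delta_pos": [0.2, -0.1, -1.9], "spin": 0}, {"gripper": 26, "delta_pos": [1.2, -0.6, -2.8], "spin": -0.6}, {"gripper": 26, "delta_pos": [2.3, -1.2, -2.8], "spin": -1.2}, {"gripper": 26, "delta_pos": [3.4, -1.8, -2.8], "spin": -1.8}, {"gripper": 26, "delta_pos": [4.3, -2.2, -2.8], "spin": -2.2}, {"gripper": 26, "delta_pos": [4.8, -2.4, -2.8], "spin": -2.2}, {"gripper": 26, "delta_pos": [4.8, -2.4, -2.8], "spin": -2.2}])

```text
clock: 16.7
eef_pos: [0.6319, -0.0944, 0.0962]
ee_rot: [3.114, -0.406, -0.001]
wrist_force: [-0.9, 0.3, -1.9]
opening: 0.0358
```

Emit:
send_rows(plan=[{"gripper": 26, "delta_pos": [0, 0, 0], "spin": 0}, {"gripper": 26, "delta_pos": [0, 0, 0], "spin": 0}, {"gripper": 26, "delta_pos": [0, 0, 0], "spin": 0}, {"gripper": 26, "delta_pos": [0, 0, 0], "spin": 0}, {"gripper": 26, "delta_pos": [0, 0, 0], "spin": 0}, {"gripper": 26, "delta_pos": [0, 0, 0], "spin": 0}, {"gripper": 26, "delta_pos": [0, 0, 0], "spin": 0}, {"gripper": 26, "delta_pos": [0, 0, 0], "spin": 0}])

```text
clock: 17.5
eef_pos: [0.6309, -0.0939, 0.0971]
ee_rot: [-3.115, 0.406, -0.0]
wrist_force: [-1.2, -0.1, -2.3]
opening: 0.036
```

Run:
```python
from h import *
c=edge('w7.png',(180,340,110,200),.056);s=observe();print(s['eef_pos'],s['opening'],s['wrist_force'])
go((c[0],c[1],.0215,-15))
```

```text
edge px [226 133] [303 136] [ 0.62290706 -0.03143076] [ 0.68354853 -0.04977021] len 0.06335395597368923 ang -16.82659290091349 centre [ 0.63701714 -0.09420286]
[ 0.63090353 -0.09396225  0.0970997 ] 0.035766701050554565 [ 0.33812539 -0.22850169 -0.77942984]
delta [ 0.2  -0.04  2.52] spin 0.02
```

View pics/w7.png

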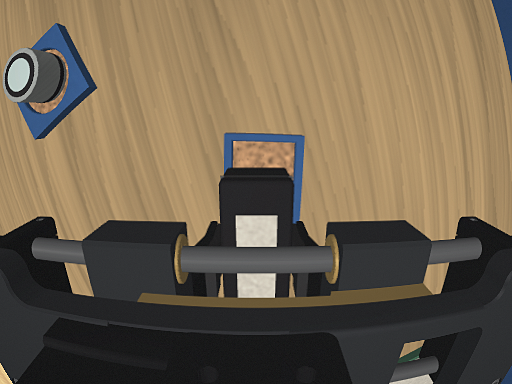

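The box's axis is at column 257 and the block's at 264, so I'll shift about 5 mm along +x tool, turn slightly and lower.

Emit:
send_rows(plan=[{"gripper": 26, "delta_pos": [0.18, 0, 0.4], "spin": 0.2}, {"gripper": 26, "delta_pos": [0.18, 0, 1.2], "spin": 0.2}, {"gripper": 26, "delta_pos": [0.18, 0, 1.8], "spin": 0.2}, {"gripper": 26, "delta_pos": [0.18, 0, 2.2], "spin": 0.2}, {"gripper": 26, "delta_pos": [0.18, 0, 2.4], "spin": 0.2}, {"gripper": 26, "delta_pos": [0.18, 0, 2.52], "spin": 0.2}, {"gripper": 26, "delta_pos": [0.18, 0, 2.52], "spin": 0.2}, {"gripper": 26, "delta_pos": [0.18, 0, 2.52], "spin": 0.2}])

```text
clock: 18.35
eef_pos: [0.6367, -0.0955, 0.0221]
ee_rot: [-3.109, 0.45, -0.002]
wrist_force: [-0.1, 0.4, -2.4]
opening: 0.0356
```

Emit:
send_rows(plan=[{"gripper": 26, "delta_pos": [0, 0, 0], "spin": 0}, {"gripper": 37, "delta_pos": [0, 0, 0], "spin": 0}, {"gripper": 41, "delta_pos": [0, 0, 0], "spin": 0}, {"gripper": 56, "delta_pos": [0, 0, 0], "spin": 0}, {"gripper": 56, "delta_pos": [0, 0, 0], "spin": 0}, {"gripper": 56, "delta_pos": [0, 0, -1], "spin": 0}, {"gripper": 56, "delta_pos": [0, 0, -2.3], "spin": 0}, {"gripper": 56, "delta_pos": [0, 0, -3.6], "spin": 0}])

```text
clock: 19.15
eef_pos: [0.6357, -0.0954, 0.1305]
ee_rot: [3.109, -0.45, -0.001]
wrist_force: [1.3, -0.8, 0.6]
opening: 0.0554
```

Run:
```python
from h import *
s=observe();print(s['eef_pos'],s['opening'],s['wrist_force'])
go((.60,-.28,.17,-20))
```

```text
[ 0.63572207 -0.09543394  0.1305472 ] 0.055412926462637443 [ 1.26403539 -0.78648833  0.61813158]
delta [ 0.6   6.24 -1.31] spin 0.44
```

Emit:
send_rows(plan=[{"gripper": 56, "delta_pos": [0.1, 0.7, -1.3], "spin": 0.2}, {"gripper": 56, "delta_pos": [0.2, 2, -1.3], "spin": 0.4}, {"gripper": 56, "delta_pos": [0.4, 3.4, -1.3], "spin": 0.4}, {"gripper": 56, "delta_pos": [0.5, 4.8, -1.3], "spin": 0.4}, {"gripper": 56, "delta_pos": [0.6, 5.8, -1.3], "spin": 0.4}, {"gripper": 56, "delta_pos": [0.6, 6.2, -1.3], "spin": 0.4}, {"gripper": 56, "delta_pos": [0.6, 6.2, -1.3], "spin": 0.4}, {"gripper": 56, "delta_pos": [0.6, 6.2, -1.3], "spin": 0.4}])

```text
clock: 19.95
eef_pos: [0.6015, -0.2771, 0.1683]
ee_rot: [-3.095, 0.534, 0.0]
wrist_force: [0.4, 1.3, -1.1]
opening: 0.056
```

Run:
```python
from h import *
p=camera_params('wrist');im=snap('wrist','w8.png');s=observe();print(s['eef_pos'],s['opening'])
for q,z in (('eyepiece',.06),('slide_box',.048),('slide_block',.016),('eyepiece_block',.016)):
    for r in search_frame('wrist',q)[:2]: print(q,r, at_z(p,*r['rect'][:2],z,True))
```

```text
[ 0.60171914 -0.27656095  0.16826369] 0.055995055531564975
eyepiece {'rect': [280.8, 162.8, 35.9, 37.9], 'conf': 0.95} [ 0.63363981 -0.25712493  0.06      ]
slide_box {'rect': [229.3, 28.5, 43.3, 57.0], 'conf': 0.63} [ 0.63142824 -0.11881556  0.048     ]
slide_block {'rect': [230.7, 34.5, 64.3, 68.5], 'conf': 0.62} [ 0.63115818 -0.11554013  0.016     ]
eyepiece_block {'rect': [141.5, 197.2, 85.4, 75.1], 'conf': 0.71} [ 0.47196059 -0.24762872  0.016     ]
eyepiece_block {'rect': [61.5, 8.5, 31.4, 16.2], 'conf': 0.16} [0.44861327 0.02007073 0.016     ]
```

View pics/w8.png

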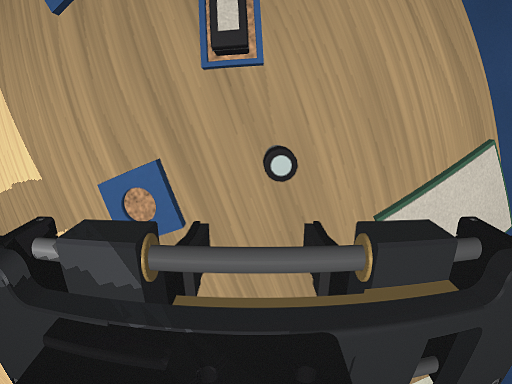

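The eyepiece is at (281,164), the slide box sits in its recess at (229,30), and the eyepiece block is at (142,200).

Run:
```python
from h import *
p=camera_params('wrist');im=cv2.cvtColor(cv2.imread('pics/w8.png'),cv2.COLOR_BGR2RGB)
r,c=wrect(masks(im)['white']|masks(im)['glass'],281,165,16,.06,p,'glass')
wrect(masks(im)['blue'],141,197,55,.016,p,'block')
hsv=cv2.cvtColor(im,cv2.COLOR_RGB2HSV);cork=cv2.inRange(hsv,(5,60,60),(25,200,255)); 
for q in [(98,185),(160,160),(186,222)]: print(at_z(p,*q,.016,True))
print('cork',at_z(p,140,204,.008,True))
go((c[0]/1e3,c[1]/1e3,.027,-20))
```

```text
glass rect [ 633.1 -259.5] [18.8 18.6] ang 70.9 centroid [ 632.9 -259.6]
block rect [ 465.4 -255.5] [83.7 89.2] ang 89.0 centroid [ 472.3 -247. ]
[ 0.42256592 -0.21462463  0.016     ]
[ 0.51086893 -0.21649776  0.016     ]
[ 0.51111406 -0.29320319  0.016     ]
cork [ 0.46234002 -0.2559574   0.008     ]
delta [ 0.79 -0.9   4.71] spin 0.06
```

Emit:
send_rows(plan=[{"gripper": 56, "delta_pos": [0.5, -0.6, 0.2], "spin": 0}, {"gripper": 56, "delta_pos": [0.8, -0.9, 1], "spin": 0}, {"gripper": 56, "delta_pos": [0.8, -0.9, 2], "spin": 0}, {"gripper": 56, "delta_pos": [0.8, -0.9, 3], "spin": 0}, {"gripper": 56, "delta_pos": [0.8, -0.9, 3.9], "spin": 0}, {"gripper": 56, "delta_pos": [0.8, -0.9, 4.5], "spin": 0}, {"gripper": 56, "delta_pos": [0.8, -0.9, 4.7], "spin": 0}, {"gripper": 56, "delta_pos": [0.8, -0.9, 4.7], "spin": 0}])

```text
clock: 21.0
eef_pos: [0.6324, -0.2612, 0.0273]
ee_rot: [-3.096, 0.535, 0.001]
wrist_force: [0.2, -0.2, 0.9]
opening: 0.0559
```

Emit:
send_rows(plan=[{"gripper": 46, "delta_pos": [0, 0, 0], "spin": 0}, {"gripper": 40, "delta_pos": [0, 0, 0], "spin": 0}, {"gripper": 36, "delta_pos": [0, 0, 0], "spin": 0}, {"gripper": 33, "delta_pos": [0, 0, 0], "spin": 0}, {"gripper": 30, "delta_pos": [0, 0, 0], "spin": 0}, {"gripper": 24, "delta_pos": [0, 0, 0], "spin": 0}, {"gripper": 24, "delta_pos": [0, 0, 0], "spin": 0}, {"gripper": 24, "delta_pos": [0, 0, 0], "spin": 0}])

```text
clock: 21.8
eef_pos: [0.6324, -0.2615, 0.0277]
ee_rot: [-3.095, 0.536, 0.0]
wrist_force: [-2.1, 1.0, 3.2]
opening: 0.0314
```

Run:
```python
from h import *
s=observe();print(s['eef_pos'],s['opening'],s['wrist_force'])
go((.4635,-.255,.11,-20))
```

```text
[ 0.63237328 -0.26147167  0.02767811] 0.03138094905852826 [-2.12426042  1.00336539  3.18767436]
delta [-5.37  1.69 -2.74] spin 0.04
```

Emit:
send_rows(plan=[{"gripper": 24, "delta_pos": [0, 0, -0.8], "spin": 0}, {"gripper": 24, "delta_pos": [-0.3, 0.1, -1.9], "spin": 0}, {"gripper": 24, "delta_pos": [-1.2, 0.4, -2.7], "spin": 0}, {"gripper": 24, "delta_pos": [-2.3, 0.7, -2.7], "spin": 0}, {"gripper": 24, "delta_pos": [-3.4, 1.1, -2.7], "spin": 0}, {"gripper": 24, "delta_pos": [-4.5, 1.4, -2.7], "spin": 0}, {"gripper": 24, "delta_pos": [-5.2, 1.6, -2.7], "spin": 0}, {"gripper": 24, "delta_pos": [-5.4, 1.7, -2.7], "spin": 0}])

```text
clock: 22.6
eef_pos: [0.4607, -0.255, 0.1083]
ee_rot: [-3.094, 0.538, 0.001]
wrist_force: [-0.4, -0.8, -1.7]
opening: 0.0311
```

Emit:
send_rows(plan=[{"gripper": 24, "delta_pos": [0, 0, 0], "spin": 0}, {"gripper": 24, "delta_pos": [0, 0, 0], "spin": 0}, {"gripper": 24, "delta_pos": [0, 0, 0], "spin": 0}, {"gripper": 24, "delta_pos": [0, 0, 0], "spin": 0}, {"gripper": 24, "delta_pos": [0, 0, 0], "spin": 0}, {"gripper": 24, "delta_pos": [0, 0, 0], "spin": 0}, {"gripper": 24, "delta_pos": [0, 0, 0], "spin": 0}, {"gripper": 24, "delta_pos": [0, 0, 0], "spin": 0}])

```text
clock: 23.4
eef_pos: [0.4627, -0.2551, 0.1085]
ee_rot: [-3.095, 0.536, 0.0]
wrist_force: [-0.2, -0.4, -1.7]
opening: 0.0313
```

Run:
```python
from h import *
c=edge('w9.png',(170,350,110,212),.042);s=observe();print(s['eef_pos'],s['opening'],s['wrist_force'])
go((c[0],c[1],.036,-20))
```

```text
edge px [196 170] [286 139] [ 0.42214314 -0.21324091] [ 0.50544166 -0.21429932] len 0.0833052349164457 ang -0.7279709597647427 centre [ 0.46325878 -0.25576673]
[ 0.46272393 -0.25503834  0.10848747] 0.03135363718716965 [-0.23196642  0.83356956 -1.84945698]
delta [0.02 0.02 2.42] spin 0.04
```

View pics/w9.png

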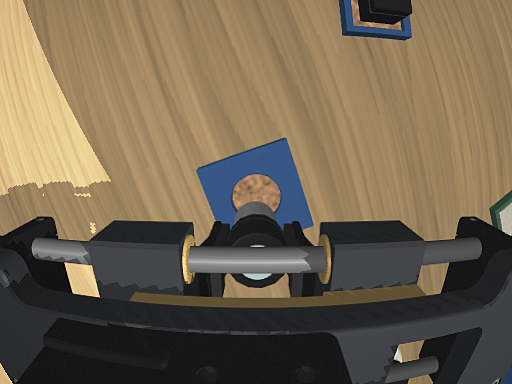

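The eyepiece is held at (257,250) over the recess, seen at (257,193), and the centre agrees to within 1 mm. I'll lower it.

Emit:
send_rows(plan=[{"gripper": 24, "delta_pos": [0.02, 0.02, 0.5], "spin": 0}, {"gripper": 24, "delta_pos": [0.02, 0.02, 1.2], "spin": 0}, {"gripper": 24, "delta_pos": [0.02, 0.02, 1.8], "spin": 0}, {"gripper": 24, "delta_pos": [0.02, 0.02, 2.1], "spin": 0}, {"gripper": 24, "delta_pos": [0.02, 0.02, 2.3], "spin": 0}, {"gripper": 24, "delta_pos": [0.02, 0.02, 2.42], "spin": 0}, {"gripper": 24, "delta_pos": [0.02, 0.02, 2.42], "spin": 0}, {"gripper": 24, "delta_pos": [0.02, 0.02, 2.42], "spin": 0}])

```text
clock: 24.25
eef_pos: [0.4634, -0.256, 0.0363]
ee_rot: [3.096, -0.536, 0.001]
wrist_force: [-0.3, -0.5, -1.5]
opening: 0.0316
```

Emit:
send_rows(plan=[{"gripper": 24, "delta_pos": [0, 0, 0], "spin": 0}, {"gripper": 33, "delta_pos": [0, 0, 0], "spin": 0}, {"gripper": 36, "delta_pos": [0, 0, 0], "spin": 0}, {"gripper": 45, "delta_pos": [0, 0, 0], "spin": 0}, {"gripper": 56, "delta_pos": [0, 0, 0], "spin": 0}, {"gripper": 56, "delta_pos": [0, 0, -0.3], "spin": 0}, {"gripper": 56, "delta_pos": [0, 0, -1.5], "spin": 0}, {"gripper": 56, "delta_pos": [0, 0, -2.8], "spin": 0}])

```text
clock: 25.05
eef_pos: [0.4622, -0.2558, 0.1208]
ee_rot: [3.095, -0.537, -0.003]
wrist_force: [1.8, 0.7, 0.1]
opening: 0.0556
```

Emit:
send_rows(plan=[{"gripper": 56, "delta_pos": [0, 0, -1.2], "spin": 0}, {"gripper": 56, "delta_pos": [-0.5, 0, -2.5], "spin": 0}, {"gripper": 56, "delta_pos": [-1, 0.3, -3.8], "spin": 0}, {"gripper": 56, "delta_pos": [-1.5, 0.6, -4], "spin": 0}, {"gripper": 56, "delta_pos": [-1.5, 0.6, -4], "spin": 0}, {"gripper": 56, "delta_pos": [-1.5, 0.6, -4], "spin": 0}, {"gripper": 56, "delta_pos": [-1.5, 0.6, -4], "spin": 0}, {"gripper": 56, "delta_pos": [-1.5, 0.6, -4], "spin": 0}])

```text
clock: 25.85
eef_pos: [0.4148, -0.2573, 0.2392]
ee_rot: [3.095, -0.535, -0.003]
wrist_force: [-0.6, -0.7, -0.1]
opening: 0.056
```

Run:
```python
from h import *
snap('top','t9.png');snap('scene','s9.png');p=camera_params('wrist');snap('wrist','w10.png')
print(observe()['eef_pos'])
t=cv2.imread('pics/t9.png')[140:260,130:440];s=cv2.imread('pics/s9.png')[120:280,100:420]; w=cv2.imread('pics/w10.png')[0:300]
t=cv2.resize(t,(620,240),interpolation=2);s=cv2.resize(s,(620,310),interpolation=2)
cv2.imwrite('pics/end.png',np.vstack([t,s]));cv2.imwrite('pics/wend.png',w)
```

```text
[ 0.41468937 -0.25754259  0.23945312]
```

View pics/end.png

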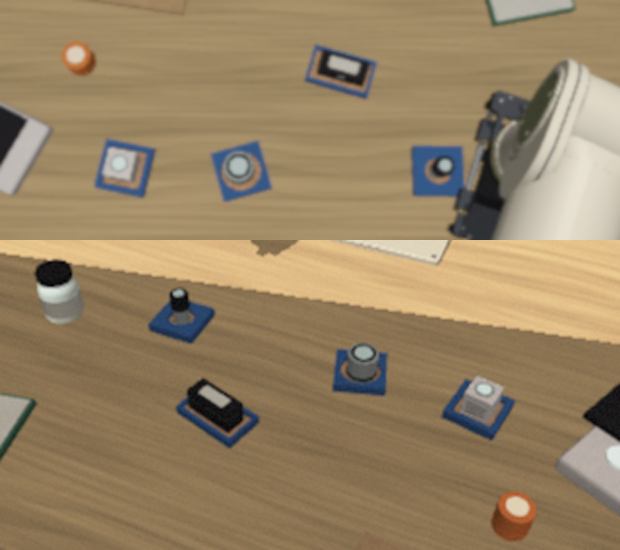

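View pics/wend.png

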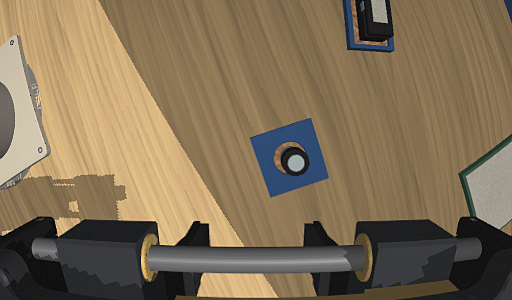

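All four stand upright in their recesses, and the jar and microscope are where they were. I'll do one numeric check of part centres against block centres before handing in.

Run:
```python
from h import *
t=camera_params('top');im=cv2.cvtColor(cv2.imread('pics/t9.png'),cv2.COLOR_BGR2RGB);M=masks(im);w=M['white']|M['glass']
for n,b,z in [('eyepiece',(463.3,-255.8),.068),('condenser',(461.5,77),.053),('lamp',(465.7,272.8),.053),('slide',(636,-94),.048)]:
    u,v=proj(t,(b[0]/1e3,b[1]/1e3,z)).astype(int)
    print(n,b,u,v); wrect(w,u,v,9 if n!='slide' else 12,z,t,n,False)
    try: wrect(M['blue'],*proj(t,(b[0]/1e3,b[1]/1e3,.016)).astype(int),27,.016,t,' block',False)
    except Exception as e: print(e)
p=camera_params('wrist');im=cv2.cvtColor(cv2.imread('pics/w10.png'),cv2.COLOR_BGR2RGB);M=masks(im)
wrect(M['blue'],289,158,45,.016,p,'eb wrist');wrect(M['white']|M['glass'],296,163,12,.068,p,'eyeglass wrist')
```

```text
eyepiece (463.3, -255.8) 353 221
eyepiece rect [ 462.1 -251.9] [20.  18.8] ang 43.6 centroid [ 462.1 -251.5]
 block rect [ 460.4 -251.6] [77.5 78.3] ang 87.8 centroid [ 460.5 -251.3]
condenser (461.5, 77) 250 222
condenser rect [468.   84.2] [42.5 42. ] ang 73.5 centroid [464.4  83.2]
 block rect [438.6  72.4] [38.3 76.9] ang 18.8 centroid [430.2  69.2]
lamp (465.7, 272.8) 190 220
lamp rect [467.3 275.5] [49.3 56.2] ang 0.3 centroid [466.  276.9]
 block rect [462.5 273.5] [79.4 78.2] ang 78.5 centroid [458. 265.]
slide (636, -94) 301 171
slide rect [634.9 -93.8] [48.1 19.8] ang 73.7 centroid [634.9 -94. ]
 block rect [602.9 -87.4] [92.4  3.4] ang 73.8 centroid [603.4 -85.9]
eb wrist rect [ 463.5 -254.8] [83.9 83.3] ang 89.4 centroid [ 463.5 -254.8]
eyeglass wrist rect [ 464.3 -254.3] [18.6 17.4] ang 71.6 centroid [ 464.6 -254. ]
```

```bash
python3 -c "
from rig import hand_in
print(hand_in())"
```

```text
the job is handed in; nothing more can be done
None
```

All four parts are in their matching recesses, and I handed the job in at about 26 s on the robot's clock. `hand_in` reports no verdict, so what follows is from my own checks.

I moved the condenser first (the steel one, not the orange look-alike), then the lamp unit, the slide box and the eyepiece. Each was lowered to about 1 mm or less above the recess floor before I let go.

- **Final pictures:** all four parts look upright, and the gripper is clear at z ≈ 0.24. The jar and microscope look unmoved by eye; I did not measure them.
- **Eyepiece:** about 1 mm from its block's centre in the wrist view and about 2 mm in the top view.
- **Slide box:** about 1 mm from the centre I estimated for its block.
- **Lamp unit:** within about 3 mm of its block's centre on the fitted outline. That outline takes in some of the part's sides, so it reads high.
- **Condenser:** the last top-view check was poor. The outline included the steel rim and side, putting the part 6–10 mm off, and the block outline came out broken. The wrist view just after placing it put it within about 3 mm.
- **Slide block outline:** this also came out broken in the top view, so I used the wrist estimate instead.

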